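Throw the hob's interlocked supply levers

TASK

Switch on the hob's supply at the steel isolator box: throw all three levers fully home, from the front of their slots to the back. They are interlocked, so some are blocked until a neighbour has been thrown, and nothing shows which: feel each one gently, back off at once from any that pushes back and never force it; leave the things round the box where they are.

Things in the scene. Friction and masses are not known exactly. Their poses are not given: they have to be found in the camera images.
- console: Fixed sheet-steel isolator box, 160 mm (x) by 270 mm (y) by 60 mm high, a lever in each of three parallel deck slots. Origin: centre of its underside, on the worktop; x from its front (robot side) to its back, y left, z up; turned up to 20 degrees. Hidden inside, ball and bar lever are interlocked, and so are bar and paddle lever: in each pair one must go before the other; which, is new each time.
- ball_lever: Lever on an 8 mm steel stem; head: a steel ball, 30 mm across, the leftmost lever (console y = +75 mm). Origin: centre of the head, 105 mm above the worktop, at console x = -25 mm when at the front, +25 mm when thrown; axes as the console's. Slides along the console's x only; may be pushed on its head or pinched; stays where it is left.
- bar_lever: Lever on an 8 mm steel stem; head: a steel round crossbar, 16 mm thick and 44 mm long along y, the middle lever (console y = 0). Origin: centre of the head, 105 mm above the worktop, at console x = -25 mm when at the front, +25 mm when thrown; axes as the console's. Slides along the console's x only; may be pushed on its head or pinched; stays where it is left.
- paddle_lever: Lever on an 8 mm steel stem; head: an upright steel plate, 12 mm thick in x, 30 mm wide in y, 36 mm tall, the rightmost lever (console y = -75 mm). Origin: centre of the head, 105 mm above the worktop, at console x = -25 mm when at the front, +25 mm when thrown; axes as the console's. Slides along the console's x only; may be pushed on its head or pinched; stays where it is left.
- ball_slide (a joint): Travel of the ball lever in m: 0 at the front of its slot (off), growing towards the console's back, 0.050 at its back stop (on). Free, it slides with 1 to 3 N of drag, more past 14 mm than before, to a hard back stop. Blocked, it does so for 3 mm, then meets a spring that adds 1 N per mm; let go, it springs back a little.
- bar_slide (a joint): Travel of the bar lever in m: 0 at the front of its slot (off), growing towards the console's back, 0.050 at its back stop (on). Same drag, springs and stops for all three. A blocked lever becomes free once the neighbour that goes before it is more than about 40 mm thrown; the bar, if held by both neighbours, meets two springs (2 N per mm).
- paddle_slide (a joint): Travel of the paddle lever in m: 0 at the front of its slot (off), growing towards the console's back, 0.050 at its back stop (on). Same drag, springs and stops for all three. No lever is ever locked by anything but a neighbour not yet thrown.
- spring_bar_after_ball (a joint): Hidden interlock spring inside the box: how far in m the bar lever, blocked until the ball lever is thrown, is pressed against it. 0 at rest, and also when this start does not use it; 1 N per mm; more than 0.015 (15 N, bar lever about 18 mm from the front) counts as forcing the interlock.
- spring_ball_after_bar (a joint): Hidden interlock spring inside the box: how far in m the ball lever, blocked until the bar lever is thrown, is pressed against it. 0 at rest, and also when this start does not use it; 1 N per mm; more than 0.015 (15 N, ball lever about 18 mm from the front) counts as forcing the interlock.
- spring_paddle_after_bar (a joint): Hidden interlock spring inside the box: how far in m the paddle lever, blocked until the bar lever is thrown, is pressed against it. 0 at rest, and also when this start does not use it; 1 N per mm; more than 0.015 (15 N, paddle lever about 18 mm from the front) counts as forcing the interlock.
- spring_bar_after_paddle (a joint): Hidden interlock spring inside the box: how far in m the bar lever, blocked until the paddle lever is thrown, is pressed against it. 0 at rest, and also when this start does not use it; 1 N per mm; more than 0.015 (15 N, bar lever about 18 mm from the front) counts as forcing the interlock.
- wood_cup: Bystander: wooden cup, 52 mm across and 53 mm tall, on the worktop right of the console; origin at the centre of its underside.
- timer: Bystander: kitchen timer, 51x57x56 mm, on the worktop left of the console; origin at the centre of its underside.
- shot_glass: Bystander: small upturned glass, 51 mm across and 59 mm tall, behind the console; origin at the centre of its underside.
- teaspoon: Bystander: teaspoon, 139x30x10 mm, lying in front of the console; origin at the centre of its underside.

How it is judged:
On the way, in this order (a step that is already met when the one before it is completed fails the run):
1. a first lever is fully home (value of joint any of ball_slide, bar_slide, paddle_slide above 0.046 m), for 0.2 s.
2. two levers are fully home ((value of joint each of ball_slide, bar_slide above 0.046 m or value of joint each of bar_slide, paddle_slide above 0.046 m or value of joint each of ball_slide, paddle_slide above 0.046 m)), for 0.2 s.
At the end, for the whole second after the job is handed in: All three levers are fully home at the back (each within 4 mm of its 50 mm stop) and at rest (value of joint each of ball_slide, bar_slide, paddle_slide above 0.046 m and velocity of joint each of ball_slide, bar_slide, paddle_slide below 0.01 m/s); the robot touches nothing.
It fails at once if a blocked lever is forced against the interlock (more than 15 N on it) (value of joint any of spring_bar_after_ball, spring_ball_after_bar, spring_paddle_after_bar, spring_bar_after_paddle above 0.015 m).
It fails at once if the wooden cup, timer, small glass or teaspoon is moved by more than 15 mm (distance of any of wood_cup, timer, shot_glass, teaspoon from where it was at the start of the episode above 0.015 m).
It also fails if it takes over 58 s, if anything falls off the work surface, if the arm or the gripper's body presses on something with over 40 N, if the wrist force passes 120 N, or if a joint passes its speed limit or range.

ROBOT

A 6-joint arm with a two-finger parallel gripper is mounted at the origin on a cart in front of the work surface, level with it; the furniture and walls round the work are solid. World frame = base frame: x ahead of the robot, y to its left, z up, the work surface at z = 0. Lengths are in m, angles in rad, forces in N, time in s.
With the tool pointing down it reaches from about 0.275 to 1 m from the base axis. Payload 8.4 kg.
Tool frame: the origin (TCP) lies on the centre line of the jaws, within the pads' length; the fingertips stand 17 mm ahead of it and the grasp point (between the pads) lies 2 mm behind it (bot.tcp_to_tips is the y of the fingertips in the tool frame, in m); y points along the fingers, z is the direction in which the jaws open and shut, and the axes are right-handed (so a half turn about y gives the same grasp; the last joint's range is limited). The gripper opens to 85 mm and grips with 20 to 120 N. Pads are 22 mm wide; open, the fingers measure 114 mm over their backs; the gripper's body (76 mm by 85 mm) begins 54 mm behind the grasp point. The pads swing forward as they close: fully open they stand 13 mm farther back than shut.
Start: joints at [-1.263, 0.353, 1.633, -0, 1.155, -0.002], TCP at [0.191, -0.595, 0.248] pointing down, gripper open.
Joint ranges: [-2.63, 2.63], [-0.92, 2.1], [0.06, 2.66], [-1.3, 4.44], [0, 2.69], [-3.02, 3.02]. Speed limits (rad/s): [2.22, 2.22, 2.79, 3.14, 3.14, 3.14].

INTERFACE

Orientations are given as a unit quaternion [x, y, z, w].
In Python, from workcell import bot, hand, kinematics, get_obs, vision, hand_in gives the robot as it stands. The module is installed in compiled form; this text tells all that it offers. Calls block until the motion is done:
- bot.reach(position, orientation): joint-space move of the TCP to a pose.
- bot.servo_line(position, ori=None, velocity=0.15): straight line of the TCP; ori=None keeps the orientation; velocity is the mean speed in m/s.
- bot.goto_joints(angles): joint-space move.
- hand.move_gripper(opening, strength=None): finger opening in m; strength is the grip in N (None keeps the last); returns when the fingers have stopped.
- bot.dwell(seconds).
- kinematics.solve_ik(position, orientation): joint angles nearest the present ones, or None.
- get_obs(): the state.
- vision.read_camera(name): name is "scene" or "top" or "wrist"; returns a dict with "frame" (420x560x3 uint8, red, green, blue), "intrinsics" (3x3 intrinsics, pixels), "view" (4x4, takes a point from world to camera coordinates). Camera axes: x right, y down, z forward; pixel columns grow to the right and rows downward; lengths in m; the calibration is good to about 2 mm. A picture is of the moment at which its call begins. There is no depth.
A pose or a line that the arm cannot do raises bot.IKError and nothing moves.
- hand_in(): hands the job in, once; it reports no verdict.
The state is a dict: "time_s": time; "joint_pos": joint angles; "joint_vel": joint speeds; "joint_efforts": joint torques, N m; "position": TCP position; "orientation": TCP orientation; "wrist_force": force on the tool from outside, world axes, zero at the start; "ft_torque": the same for the moment, N m; "gripper_width": finger opening in m.
Only numpy, scipy, OpenCV 4.12 (cv2) and the standard library are available. Lean on these libraries where they do the work, as an engineer would, in place of code of your own. Each camera call takes 0.05 s, during which the arm holds its last target. There are 200 camera calls.

## Working session

There is one attempt and no reset: what is moved stays moved. The work goes in short steps, each a Python script; the robot and the scene stay as the last script left them, time stands still between calls to the robot, and variables do not carry over. Pictures are saved under pics/ and viewed, about 8 in all and at most 12, crops included, and the job is handed in when it is done.

```bash
mkdir -p pics; python3 - <<'E'
from workcell import bot,hand,kinematics,get_obs,vision
import cv2,numpy as np
for n in ("top","scene"):
    c=vision.read_camera(n); cv2.imwrite(f"pics/{n}0.png",c["frame"][:,:,::-1]); np.savez(f"pics/{n}0.npz",**c)
    print(n,c["intrinsics"].round(1).tolist(),c["view"].round(4).tolist())
o=get_obs(); print(o)
E
```

```text
top [[487.8, 0.0, 287.7], [0.0, 487.8, 209.3], [0.0, 0.0, 1.0]] [[-0.0224, -0.9997, 0.0038, 0.0404], [-0.9855, 0.0214, -0.1681, 0.5514], [0.168, -0.0075, -0.9858, 0.9506], [0.0, 0.0, 0.0, 1.0]]
scene [[443.6, 0.0, 277.6], [0.0, 443.6, 202.3], [0.0, 0.0, 1.0]] [[0.733, -0.68, -0.0143, -0.3655], [-0.3615, -0.3717, -0.855, 0.281], [0.5762, 0.6319, -0.5184, 0.6493], [0.0, 0.0, 0.0, 1.0]]
{'time_s': 0.1, 'joint_pos': array([-1.26340265e+00,  3.53622100e-01,  1.63403966e+00, -1.28784572e-05,
        1.15521129e+00, -2.38206898e-03]), 'joint_vel': array([-0.00141687, -0.00259011, -0.0045246 , -0.00041187,  0.00036351,
        0.00022811]), 'joint_efforts': array([-4.71495041e-04, -6.06354403e+01, -3.42819035e+01, -7.70231827e-05,
        3.90957764e-03, -8.74690102e-06]), 'position': array([ 0.19041406, -0.59486743,  0.24761836]), 'orientation': array([-0.10915956,  0.69908826, -0.69819466,  0.10901379]), 'wrist_force': array([0.82853648, 0.07968503, 0.3515174 ]), 'ft_torque': array([ 0.01431018,  0.00735566, -0.00626952]), 'gripper_width': 0.08535809387943774}
```

View pics/top0.png

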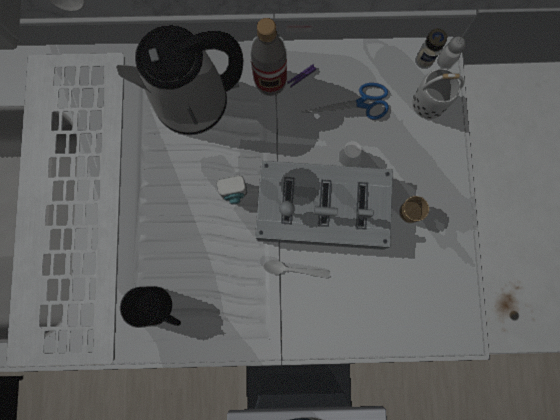

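View pics/scene0.png

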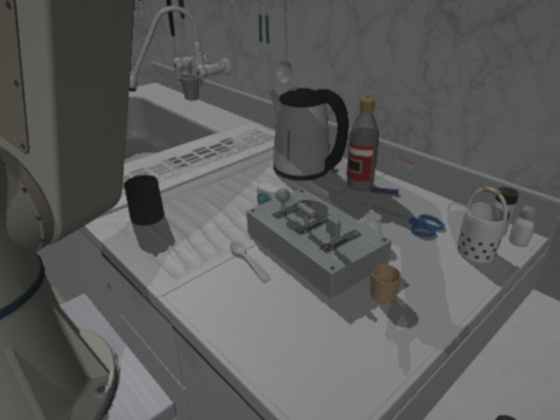

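The top view shows the box at about (258–392, 162–246), with deck screws near (266,167), (387,174), (261,236) and (385,241). The heads are near (287,209), (325,211) and (365,212), the cup at (414,210), the timer at (232,190), the glass at (350,152) and the spoon at (295,269).

```bash
cat > h.py <<'E'
import numpy as np,cv2
def ray(c,uv,z):
    R=c["view"][:3,:3];t=c["view"][:3,3]
    o=-R.T@t; d=R.T@np.linalg.inv(c["intrinsics"])@np.array([*uv,1.])
    return o+d*(z-o[2])/d[2]
def proj(c,p):
    q=c["intrinsics"]@(c["view"][:3,:3]@np.asarray(p)+c["view"][:3,3]); return q[:2]/q[2]
E
python3 - <<'E'
from h import *
c=dict(np.load("pics/top0.npz"))
f=c["frame"]
S=[ray(c,p,.06)[:2] for p in [(266,167),(387,174),(261,236),(385,241)]]
print(np.round(S,4)); m=np.mean(S,0)
l=(S[2]+S[0])/2;r=(S[3]+S[1])/2; d=l-r; yaw=np.arctan2(-d[0],d[1]); print("c",m,"yaw",np.degrees(yaw))
e=(S[0]+S[1]-S[2]-S[3]);print("yaw2",np.degrees(np.arctan2(e[1],e[0])), np.linalg.norm(d),np.linalg.norm(e)/2)
R=np.array([[np.cos(yaw),-np.sin(yaw)],[np.sin(yaw),np.cos(yaw)]])
for n,uv in dict(ball=(287,209),bar=(325,211),pad=(365,212)).items():
    p=ray(c,uv,.105)[:2]; print(n,p,R.T@(p-m))
for n,uv,z in [("cup",(414,210),.053),("timer",(232,188),.056),("glass",(350,152),.059),("spoon",(280,268),.005),("spoonend",(328,273),.005)]:
    p=ray(c,uv,z)[:2]; print(n,p.round(3),(R.T@(p-m)).round(3))
x=cv2.resize(f[140:290,210:440],None,fx=3.4,fy=3.4,interpolation=cv2.INTER_CUBIC)[:,:,::-1]
x=np.clip(x.astype(float)*1.5,0,255).astype(np.uint8)
def mk(p,col):
    u=(proj(c,p)-[210,140]+.5)*3.4; cv2.circle(x,tuple(int(a) for a in u),4,col,1)
for a in(-.08,.08):
    for b in(-.135,.135): mk([*(m+R@[a,b]),.06],(0,0,255))
for b in(.075,0,-.075):mk([*(m+R@[-.025,b]),.105],(0,255,0))
cv2.imwrite("pics/ov.png",x)
E
```

```text
[[ 0.6385  0.0708]
 [ 0.6185 -0.1762]
 [ 0.4968  0.0829]
 [ 0.4814 -0.1644]]
c [ 0.55880941 -0.04673836] yaw -4.1067787905908855
yaw2 -4.89445184427793 0.24772778076498964 0.13991787566008437
ball [0.54271562 0.03000286] [-0.02154832  0.07539161]
bar [ 0.53722724 -0.04294354] [-0.02179852  0.00223947]
pad [ 0.53360536 -0.11977212] [-0.01990899 -0.07465123]
cup [ 0.544 -0.228] [-0.002 -0.182]
timer [0.597 0.141] [0.025 0.19 ]
glass [ 0.667 -0.103] [ 0.112 -0.048]
spoon [0.435 0.047] [-0.13   0.084]
spoonend [ 0.423 -0.053] [-0.135 -0.016]
```

View pics/ov.png

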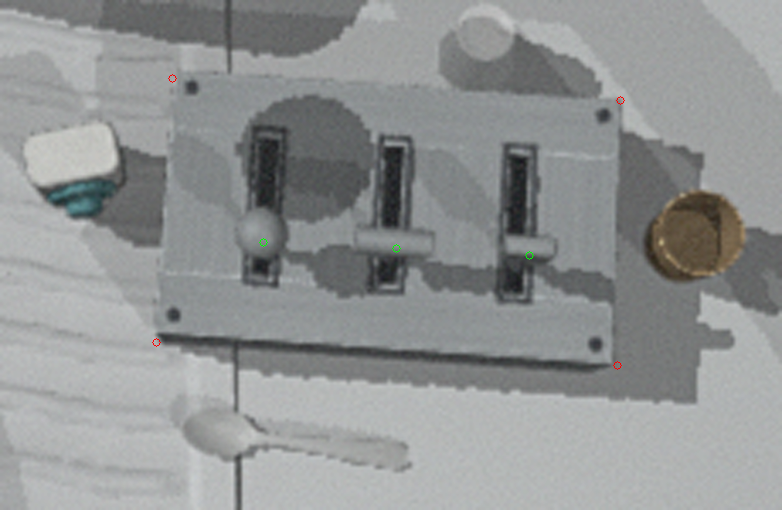

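The overlay fits the box edges and heads to within 3 mm. That's good enough because contact is found by force. Next I'll push with closed fingers, feeling the force in 1.5 mm steps, starting with the ball lever.

```bash
cat > lev.py <<'E'
import numpy as np
from scipy.spatial.transform import Rotation as Ro
from workcell import bot,hand,kinematics,get_obs,vision
C=np.array([.5588,-.0467]); yaw=np.radians(-4.4); c,s=np.cos(yaw),np.sin(yaw)
X=np.array([c,s,0]); Y=np.array([-s,c,0]); ZT=.109
def q(sgn): return Ro.from_matrix(np.column_stack([sgn*X,[0,0,-1],sgn*Y])).as_quat()
def pt(x,y,z): return np.array([*C,0])+x*X+y*Y+[0,0,z]
def ori(p):
    j0=get_obs()["joint_pos"]; best=None
    for sg in(1,-1):
        j=kinematics.solve_ik(p,q(sg))
        if j is not None:
            d=np.abs(np.array(j)-j0).max()
            if best is None or d<best[0]: best=(d,q(sg))
    return best[1]
GEO=dict(ball=(.075,.015),bar=(0,.008),paddle=(-.075,.006))
def force(): return -get_obs()["wrist_force"]@X
def push(n,log=True):
    y,h=GEO[n]; x0=-.025-h-.011        # expected TCP x at contact
    p=pt(x0-.014,y,.2); Q=ori(p)
    bot.reach(p,Q); bot.servo_line(pt(x0-.014,y,ZT),Q,velocity=.12); bot.dwell(.2)
    b=np.mean([force(),force()]); x=x0-.014; xc=None; L=[]; res=None; t0=get_obs()["time_s"]
    while x<x0+.062:
        x+=.0015 if x<x0+.042 else .001
        bot.servo_line(pt(x,y,ZT),Q,velocity=.03); bot.dwell(.03)
        f=force()-b; L.append((round(1e3*(x-x0),1),round(f,1)))
        if xc is None and f>.8: xc=x
        if f>6.5:
            res="home" if xc is not None and x-xc>.044 else "blocked"; break
    o=get_obs(); print(n,res,"t",round(t0,1),round(o["time_s"],1),"contact",xc and round(1e3*(xc-x0),1), "tcp x",((o["position"]-pt(0,0,0))@X-x0).round(4)); 
    if log: print(L)
    xb=x-.02 if res!="blocked" else x0-.014
    bot.servo_line(pt(xb,y,ZT),Q,velocity=.12); bot.servo_line(pt(xb,y,.17),Q,velocity=.15)
    return res
E
python3 - <<'E'
from lev import *
hand.move_gripper(0.0,strength=40); print(get_obs()["time_s"],get_obs()["gripper_width"])
print(push("ball"),get_obs()["time_s"])
cv=vision.read_camera("top"); import cv2
cv2.imwrite("pics/t1.png",cv2.resize(cv["frame"][100:290,180:460],None,fx=2.8,fy=2.8)[:,:,::-1])
E
```

```text
0.8667 0.0002061048710866558
ball blocked t 4.5 10.1 contact -12.5 tcp x 0.0153
[(-12.5, np.float64(0.8)), (-11.0, np.float64(1.1)), (-9.5, np.float64(0.4)), (-8.0, np.float64(0.3)), (-6.5, np.float64(-0.1)), (-5.0, np.float64(0.7)), (-3.5, np.float64(-0.7)), (-2.0, np.float64(0.8)), (-0.5, np.float64(0.3)), (1.0, np.float64(0.9)), (2.5, np.float64(0.8)), (4.0, np.float64(1.0)), (5.5, np.float64(1.2)), (7.0, np.float64(1.8)), (8.5, np.float64(2.1)), (10.0, np.float64(3.7)), (11.5, np.float64(4.6)), (13.0, np.float64(5.8)), (14.5, np.float64(6.3)), (16.0, np.float64(6.6))]
blocked 11.0917
```

View pics/t1.png

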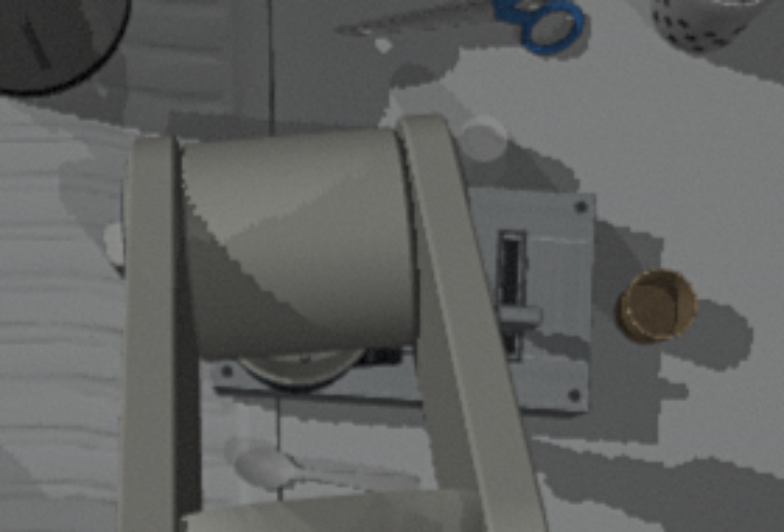

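Ball is blocked: there was a clean ramp of about 1 N/mm, and I backed off at about 6.6 N. Nothing else moved in the picture (timer, cup, glass and spoon are all in place). I'll cut wasted steps to save time and try the bar next.

```bash
python3 - <<'E'
s=open('lev.py').read()
s=s.replace("x0-.014","x0-.008")
s=s.replace("x+=.0015 if x<x0+.042 else .001","x+=.002 if x<x0+.020 else (.006 if x<x0+.042 else .001)")
s=s.replace('velocity=.03); bot','velocity=.03 if x<x0+.021 else .05); bot')
s=s.replace('xc is not None and x-xc>.044','x-x0>.044').replace('round(f,1)','float(round(f,1))')
open('lev.py','w').write(s)
E
python3 - <<'E'
from lev import *
print(push("bar"),get_obs()["time_s"])
E
```

```text
bar home t 12.7 20.7 contact 52.0 tcp x 0.0518
[(-6.0, -1.4), (-4.0, -1.3), (-2.0, -0.2), (0.0, -1.1), (2.0, -1.0), (4.0, -0.6), (6.0, -1.0), (8.0, -1.3), (10.0, -0.4), (12.0, -0.5), (14.0, -1.8), (16.0, 0.1), (18.0, -0.5), (20.0, -0.5), (26.0, -0.1), (32.0, -0.5), (38.0, -0.8), (44.0, -1.7), (45.0, -1.3), (46.0, 0.2), (47.0, -0.8), (48.0, -0.5), (49.0, 0.6), (50.0, -0.9), (51.0, -0.1), (52.0, 2.1), (53.0, 5.1), (54.0, 9.6)]
home 21.55
```

```bash
python3 - <<'E'
from lev import *
import cv2
cv=vision.read_camera("scene")
cv2.imwrite("pics/s1.png",cv2.resize(cv["frame"][160:320,200:430],None,fx=3.4,fy=3.4,interpolation=cv2.INTER_CUBIC)[:,:,::-1])
E
```

```text
(no output)
```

View pics/s1.png

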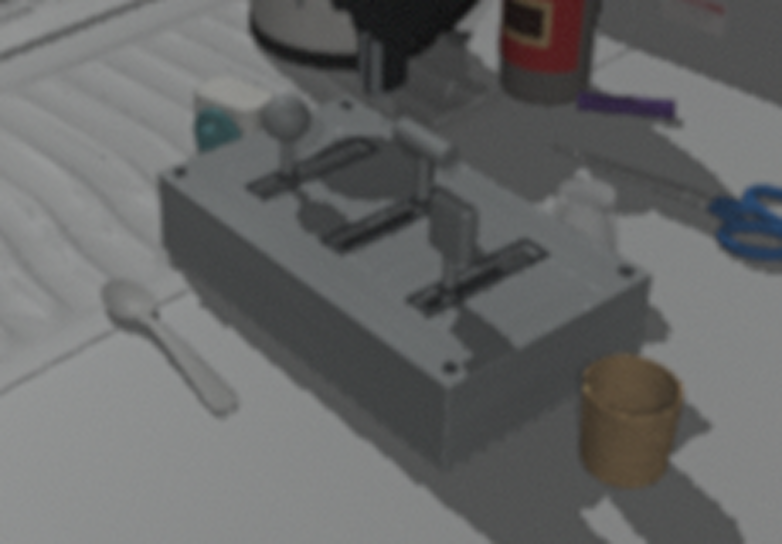

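The bar (crop 425,140) stands at the back of its slot, with ball (288,115) and paddle (452,225) still at the front. With the bar thrown, neither neighbour should be blocked.

```bash
python3 - <<'E'
from lev import *
import cv2
r=push("ball")
if r=="home": r=push("paddle")
if r=="home":
    o=get_obs(); bot.servo_line(o["position"]+[0,0,.08],velocity=.2)
print(r,get_obs()["time_s"])
cv=vision.read_camera("scene")
cv2.imwrite("pics/s2.png",cv2.resize(cv["frame"][160:320,200:430],None,fx=3.4,fy=3.4,interpolation=cv2.INTER_CUBIC)[:,:,::-1])
E
```

```text
ball home t 23.2 31.5 contact 6.0 tcp x 0.0531
[(-6.0, 0.4), (-4.0, -0.1), (-2.0, -0.0), (0.0, 0.7), (2.0, 0.5), (4.0, 0.1), (6.0, 1.0), (8.0, 0.0), (10.0, -0.3), (12.0, -0.7), (14.0, 0.3), (16.0, 0.3), (18.0, 0.7), (20.0, 0.1), (26.0, 0.1), (32.0, 1.0), (38.0, -0.0), (44.0, -0.0), (45.0, 0.3), (46.0, -0.0), (47.0, 0.6), (48.0, 0.5), (49.0, -0.8), (50.0, 0.5), (51.0, -0.5), (52.0, 0.7), (53.0, 2.0), (54.0, 4.9), (55.0, 7.5)]
paddle home t 34.1 41.5 contact 51.0 tcp x 0.0504
[(-6.0, -0.7), (-4.0, -0.8), (-2.0, -0.5), (0.0, -0.0), (2.0, -0.5), (4.0, -1.6), (6.0, -0.3), (8.0, -1.4), (10.0, -0.1), (12.0, 0.1), (14.0, -0.1), (16.0, -1.0), (18.0, -1.0), (20.0, -0.4), (26.0, 0.0), (32.0, 0.1), (38.0, -1.0), (44.0, -0.4), (45.0, -0.5), (46.0, -1.2), (47.0, 0.2), (48.0, 0.1), (49.0, -0.1), (50.0, -0.2), (51.0, 3.9), (52.0, 7.2)]
home 42.975
```

View pics/s2.png

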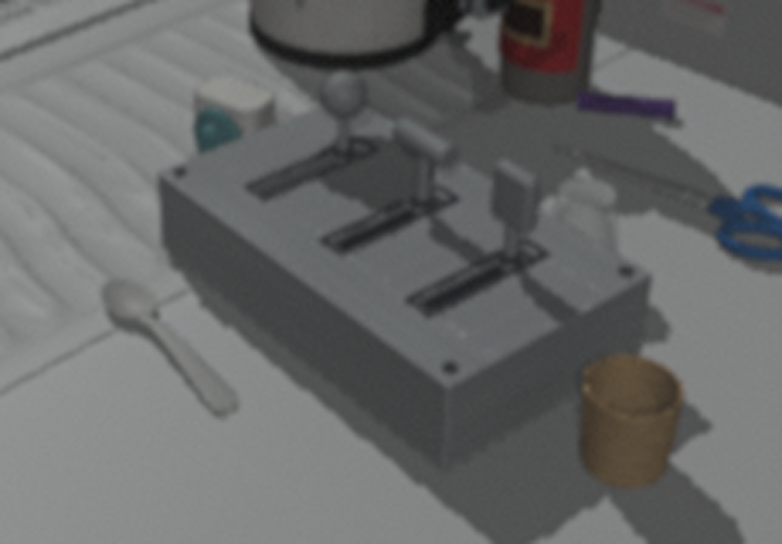

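```bash
python3 - <<'E'
from h import *
import lev
c={"intrinsics":np.array([[443.6,0,277.6],[0,443.6,202.3],[0,0,1]]),"view":np.array([[.733,-.68,-.0143,-.3655],[-.3615,-.3717,-.855,.281],[.5762,.6319,-.5184,.6493],[0,0,0,1]])}
for n,uv in dict(ball=(345,92),bar=(425,140),paddle=(514,197)).items():
    p=ray(c,(np.array(uv)/3.4)+[200,160],.105)-lev.pt(0,0,0); print(n,(p@lev.X).round(4),(p@lev.Y).round(4))
for n,uv in dict(ball=(288,115),paddle=(452,225)).items():
    p=ray(c,(np.array(uv)/3.4)+[200,160],.105)-lev.pt(0,0,0); print("before",n,(p@lev.X).round(4),(p@lev.Y).round(4))
E
```

```text
ball 0.0293 0.0741
bar 0.0274 -0.0007
paddle 0.0228 -0.0776
before ball -0.0166 0.0748
before paddle -0.0235 -0.0753
```

```bash
python3 -c "
from workcell import *
print(get_obs()['wrist_force'],get_obs()['time_s']);hand_in()"
```

```text
[-0.57618849 -0.28194513 -0.07978799] 43.025
the job is handed in; nothing more can be done
```

All three levers are thrown to their back stops, and I handed the job in at 43 s of the 58 s allowed.

- **Order:** I felt the ball lever first. It was blocked, pushing back at about 1 N per mm, so I backed off at about 6.6 N. The bar lever was free and went home, then the ball, then the paddle.
- **Stops:** Each lever met a firm stop at the end of its travel. The three stop positions were 50.4, 51.8 and 53.1 mm past the expected contact point. The steady rise fits a box angle error of about 1°.
- **Last picture:** All three heads are at the back of their slots. The measured console x was +29, +27 and +23 mm for ball, bar and paddle, against a nominal +25 mm. The cup, timer, glass and spoon look unmoved, the arm is clear, and the wrist force is about zero.
- **Weak checks:**
  - The picture gives only about 46 mm of travel for the ball and paddle. That is hand-read to a few mm, so I trusted the force at the stop instead.
  - The 1–3 N sliding drag was lost in about 1 N of sensor noise.

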